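Lock the film camera into its display cradle

TASK

Secure the old film camera for display: push it on its wooden base along the cradle's channel until the base is fully home against the grey end stop, then flip the red-handled toggle lever over past its centre so that it snaps into its other position and its steel bar drops in behind the base. Only push with the fingers: do not lift or tip the camera, and leave everything else on the table where it stands.

Things in the scene. Friction and masses are not known exactly. Their poses are not given: they have to be found in the camera images.
- cradle: Display cradle, fixed to the table, place and yaw vary: aluminium plate 235 (x) x 122 (y) x 8 mm with a channel along x between two low dark rails (tops at 18 mm). Origin: on the table under the channel's middle line; z up; +x runs from the open end (nearer the robot) to the grey end stop. The toggle lever stands on a wing on the +y side (y 56 to 126 mm, x -100 to +10 mm).
- end_stop (a point): Middle of the end stop's face, 24 mm above the table, at x = +100 mm, y = 0 in the cradle's frame; the stop is 103 mm wide, its top 41 mm above the table. The base is home when its +x end meets this face.
- film_camera: Black and silver film camera fixed on a dark wooden base, loose in the channel, 0.5 to 0.9 kg (up to about 10 N to push). Origin: centre of the base's underside, 8 mm above the table; axes parallel to the cradle's. Base 120 (x) x 80 (y) x 30 mm high. Starts 35 to 75 mm short of home; home, its origin is at x = +40 mm in the cradle's frame.
- camera_back (a point): Middle of the camera's flat back, the face that looks to -x, 63 mm above the table and 40 mm behind film_camera's origin; good to push on. The camera is 132 mm wide in y and reaches from 30 to 97 mm above the base's underside (finder hump, 42 mm wide, to 110 mm); the base sticks out 20 mm behind it; the lens points to +x.
- clamp (a joint): Toggle lever's angle: 0 open (handle leans 40 degrees outward to the cradle's +y, steel bar up), 0.7 upright (centre), 1.4 rad locked (handle leans 40 degrees inward to -y over the channel, bar level behind the base). A spring drives it from the centre to the nearer end: about 5 N at the ball at the ends, nothing at the centre; once past centre it snaps over by itself.
- lever_pivot (a point): On the lever's pivot axis, which is parallel to the cradle's x: at x = -62 mm, y = +85 mm in the cradle's frame, 28 mm above the table. The steel bar, 66 mm long and 14 mm thick along x, turns with the lever at x = -30 mm; it drops fully only if the base is home, otherwise it lands on the base.
- lever_tip (a point): Centre of the red ball (24 mm across) at the end of the lever's handle, 90 mm from the pivot axis, at x = -62 mm in the cradle's frame. Open it is at y = +143 mm, 97 mm above the table; upright at y = +85 mm, 118 mm; locked at y = +27 mm, 97 mm. The handle below it is a 10 mm rod in a red sleeve.
- bottle: Bystander, to be left alone: a small amber bottle with a white cap, 38 mm wide, 110 mm tall. Origin: centre of its underside.
- jar: Bystander, to be left alone: a white jar with a yellow cap, 52 mm wide, 60 mm tall. Origin: centre of its underside.
- carton: Bystander, to be left alone: a yellow carton, 44 x 50 x 85 mm. Origin: centre of its underside.
- screwdriver: Bystander, to be left alone: a screwdriver with an orange handle lying flat, 170 mm long; its long axis is x.
- mug: Bystander, to be left alone: a blue mug, 76 mm wide, 90 mm tall. Origin: centre of its underside.
- tin: Bystander, to be left alone: a flat round tin, 64 mm wide, 28 mm tall. Origin: centre of its underside.
- toy_car: Bystander, to be left alone: a yellow toy car, 75 x 42 x 38 mm. Origin: centre of its underside.

How it is judged:
By the outcome, as a careful person would: the job done as asked, in the order asked, and still so for the second after the job is handed in, with the robot touching nothing.
It also fails if it takes over 51 s, if anything falls off the work surface, if the arm or the gripper's body presses on something with over 40 N, if the wrist force passes 120 N, or if a joint passes its speed limit or range.

ROBOT

A 6-joint arm with a two-finger parallel gripper is mounted at the origin on the work surface. World frame = base frame: x ahead of the robot, y to its left, z up, the work surface at z = 0. Lengths are in m, angles in degrees, forces in N, time in s.
With the tool pointing down it reaches from about 0.325 to 0.775 m from the base axis. Payload 9.3 kg.
Tool frame: the origin (TCP) lies at the very end of the fingers, on their centre line; the grasp point (between the pads) lies 19 mm behind it (ctrl.grip_point_offset is the distance from the TCP to the grasp point, in m); z points along the fingers, y is the line along which they close (so a half turn about z gives the same grasp; the last joint's range is limited). The gripper opens to 85 mm and grips with 20 to 120 N. Pads are 22 mm wide; open, the fingers measure 114 mm over their backs; the gripper's body (76 mm by 85 mm) begins 54 mm behind the grasp point. The pads swing forward as they close: fully open they stand 13 mm farther back than shut.
Start: joints at [66.944, 14.817, 1.232, 76.415, 0, 81.257], TCP at [0.136, 0.533, 0.231] pointing down, gripper open.
Joint ranges: [-174.27, 174.27], [-52.1, 104.24], [-59.71, 78.15], [-110.17, 111.67], [-87.03, 83.33], [-180, 180]. Speed limits (degrees/s): [127.2, 127.2, 159.86, 180, 180, 180].

INTERFACE

Orientations are given as a 3x3 rotation matrix whose columns are the frame's x, y, z axes.
In Python, from station import observe, vision, ticket, ctrl gives the robot as it stands.
- The arm moves only by the tool apply_moves, never from a script. Its argument "series" is a list of rows, each a list of 3 entries, a list of its own where there are three numbers: the shift along the world's x, y, z in cm, then the turn about the world's z in rad, then the finger opening in cm, from 0 to 8.54. A call has 1 to 20 rows; each row is the pose to reach, as a shift and turn from the pose commanded when the call began; what a row does not reach only later rows make up. A row lasts 1/8 s, in which the tool goes at most 62.5 mm and 10.7 degrees, less where a joint would pass 70% of its speed; a pose out of reach is approached as far as the arm can. A call with a gripper value outside its range is refused whole. The fingers move at their own pace and stop on an object; the grip force is fixed at half the most. Time passes only in rows, so rows that repeat a pose let the fingers close. It gives the time, the measured TCP pose, the force, the opening and the grip force at its end, in the units of the state.
- observe(): the state, without advancing time (a new reading comes with each control period).
- vision.capture(name): name is "side" or "top"; returns the picture (400x640x3 uint8, blue, green, red); there is no depth.
- vision.camera_params(name): a dict with "fov_y" (degrees; the focal length in pixels is half the picture's height over the tangent of half this angle, whatever the lens; pixels are square), "cx", "cy" (the principal point, pixels), "rvec" (rotation vector, rad) and "tvec" (3), from world to camera coordinates, as OpenCV has them. Camera axes: x right, y down, z forward; pixel columns grow to the right and rows downward; lengths in m; the calibration is good to about 2 mm. A picture is of the moment at which its call begins. camera_params takes no time and is no camera call.
- ticket.hand_in(): hands the job in; it is judged then, once.
The state is a dict: "time_s": time; "qpos": joint angles; "dq": joint speeds; "joint_efforts": joint torques, N m; "ee_pos": TCP position; "ee_rot": TCP orientation; "force": force on the tool from outside, world axes, zero at the start; "torque": the same for the moment, N m; "grip_width": opening from 0.0 (shut) to 1.0 (fully open); "gripper_force": force on a finger pad.
Only numpy, scipy, OpenCV 4.12 (cv2) and the standard library are available. Lean on these libraries where they do the work, as an engineer would, in place of code of your own. Each camera call takes 0.05 s, during which the arm holds its last target. There are 200 camera calls.

## Working session

There is one attempt and no reset: what is moved stays moved. The work goes in short steps, Python scripts to look and compute and a tool call to move; the robot and the scene stay as the last step left them, time stands still between calls to the robot, and variables do not carry over. Pictures are saved under pics/ and viewed, at most 10 in all, crops included, and the job is handed in when it is done.

Besides the shell and the picture viewer there is one more tool, called after "Request:" as name([rows], argument=value, ...), one row to a line, values as JSON. apply_moves: Moves the arm, as the interface text tells. Its arguments: {"type":"object","properties":{"series":{"type":"array"}},"required":["series"]}

```bash
mkdir -p pics; python3 - <<'E'
from station import observe, vision
import cv2
for n in("top","side"):
    cv2.imwrite(f"pics/{n}1.png",vision.capture(n)); print(n,vision.camera_params(n))
s=observe();print(s["time_s"],s["ee_pos"],s["ee_rot"],s["grip_width"])
E
```

```text
top {'fov_y': 44.91422499933171, 'cx': 315.5046333342775, 'cy': 202.83138581753684, 'rvec': array([ 2.2024763 , -2.15978659,  0.09197759]), 'tvec': array([0.02841417, 0.64195664, 1.24545952])}
side {'fov_y': 57.479815589450055, 'cx': 314.1827127466466, 'cy': 196.27311025768591, 'rvec': array([ 0.10099527, -2.74025205,  1.46502976]), 'tvec': array([0.620866  , 0.05955866, 0.99392075])}
0.1 [0.13587109 0.53270507 0.23072871] [[-9.68956877e-01  2.47229320e-01 -4.82875713e-04]
 [ 2.47229712e-01  9.68956286e-01 -1.08919636e-03]
 [ 1.98604183e-04 -1.17476552e-03 -9.99999290e-01]] 1.000377156023209
```

View pics/top1.png

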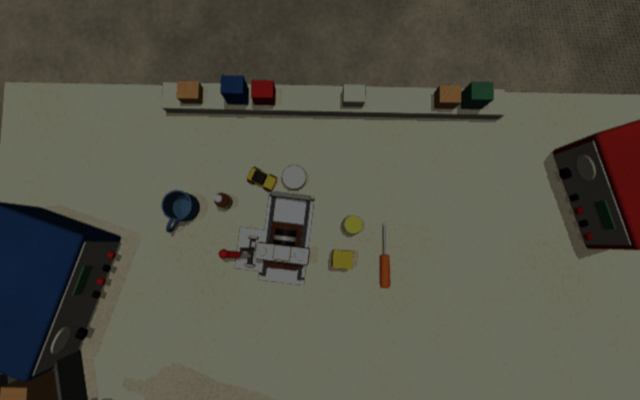

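View pics/side1.png

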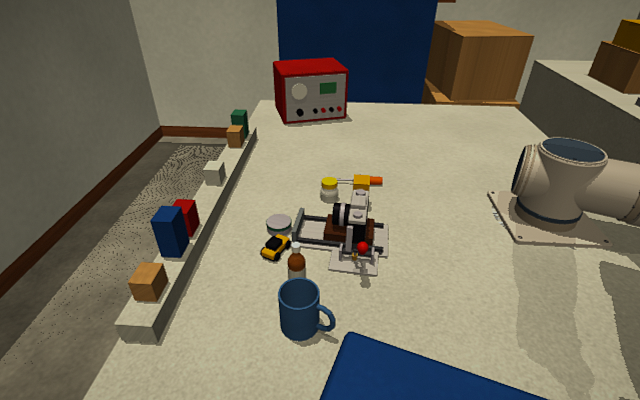

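The top view shows the cradle around (285,240) with the yaw slightly off, the camera at (283,253), the red ball at (223,254) and the stop near (290,197). I'll enlarge the crops.

```bash
python3 - <<'E'
import cv2
a=cv2.imread("pics/top1.png")[160:300,210:370];cv2.imwrite("pics/topc.png",cv2.convertScaleAbs(cv2.resize(a,(640,560),interpolation=cv2.INTER_CUBIC),alpha=1.3))
a=cv2.imread("pics/side1.png")[170:290,250:410];cv2.imwrite("pics/sidec.png",cv2.resize(a,(800,600),interpolation=cv2.INTER_CUBIC))
E
```

```text
(no output)
```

View pics/topc.png

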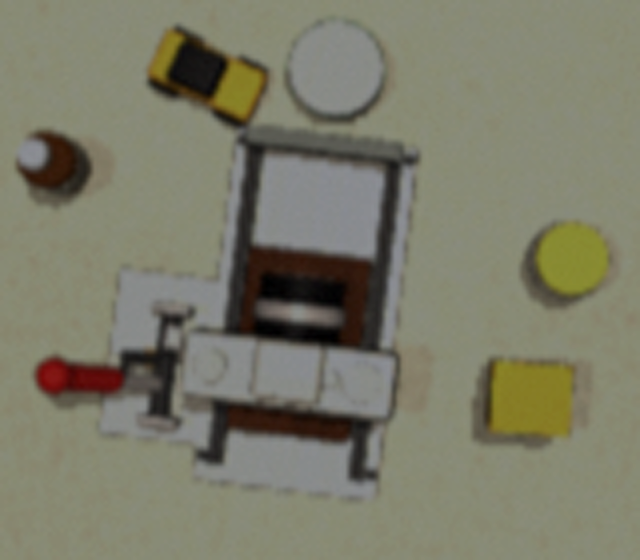

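View pics/sidec.png

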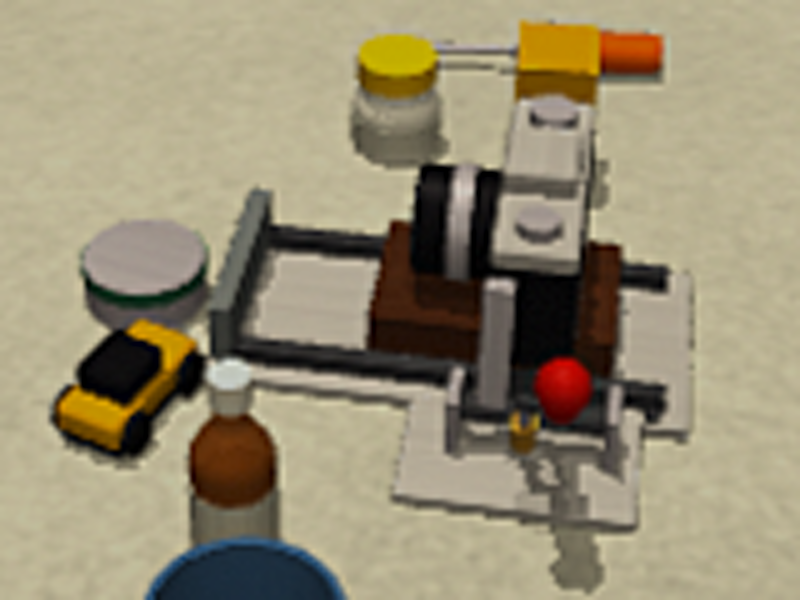

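```bash
cat > fit.py <<'E'
import numpy as np, cv2
from scipy.optimize import least_squares
from station import vision
P={n:vision.camera_params(n) for n in("top","side")}
def proj(n,X):
    p=P[n]; f=200/np.tan(np.radians(p["fov_y"]/2))
    K=np.array([[f,0,p["cx"]],[0,f,p["cy"]],[0,0,1]])
    return cv2.projectPoints(np.array(X,float),p["rvec"],p["tvec"],K,None)[0][:,0]
# cam, pixel in crop, point mm in cradle frame, 1 if moves with camera (x rel. to film_camera)
O=[("top",(194,480),(-117.5,61,8),0),("top",(377,497),(-117.5,-61,8),0),("top",(120,267),(10,126,8),0),("top",(100,433),(-100,126,8),0),
("top",(53,377),(-62,143,97),0),("side",(563,388),(-62,143,97),0),("side",(395,497),(10,126,8),0),("side",(637,525),(-100,126,8),0),
("side",(688,437),(-117.5,61,8),0),("side",(690,272),(-117.5,-61,8),0),
("top",(248,248),(60,40,38),1),("top",(372,262),(60,-40,38),1),("top",(350,440),(-60,-40,38),1),
("top",(182,397),(-40,66,105),1),("top",(392,418),(-40,-66,105),1),
("side",(372,318),(60,40,38),1),("side",(393,222),(60,-40,38),1),("side",(622,245),(-60,-40,38),1)]
def W(v,p,m):
    x,y,z=np.array(p)/1000; x+=m*v[3]; c,s=np.cos(v[2]),np.sin(v[2])
    return v[0]+c*x-s*y,v[1]+s*x+c*y,z
def res(v):
    r=[]
    for n,px,p,m in O:
        q=np.array(px)/4+(210,160) if n=="top" else np.array(px)/5+(250,170)
        r.append(proj(n,[W(v,p,m)])[0]-q)
    return np.ravel(r)
if __name__=="__main__":
    s=least_squares(res,[.5,.1,0,-.02],loss="soft_l1"); v=s.x
    print(v,np.degrees(v[2])); print(res(v).reshape(-1,2).round(1))
    for nm,p,m in [("stop",(100,0,24),0),("back",(-40,0,63),1),("tip0",(-62,143,97),0),("tip.7",(-62,85,118),0),("tip1.4",(-62,27,97),0),("pivot",(-62,85,28),0)]: print(nm,np.round(W(v,p,m),4))
E
python3 fit.py
```

```text
[ 0.54956647  0.11639182 -0.10358726 -0.02371919] -5.935112771583603
[[-0.9 -1.1]
 [-0.6  0.4]
 [-0.3  1. ]
 [-0.9  1. ]
 [ 0.1  0.6]
 [ 0.4 -0.4]
 [-0.5 -1.3]
 [ 0.3 -0.6]
 [-1.5 -1.9]
 [-1.3 -0.5]
 [ 0.2 -0.6]
 [-0.2 -0.3]
 [-0.5  1.5]
 [-1.6  0.3]
 [-0.4  1.7]
 [-1.3 -1. ]
 [-0.7 -1.2]
 [ 0.1 -0.8]]
stop [0.649  0.1061 0.024 ]
back [0.4862 0.123  0.063 ]
tip0 [0.5027 0.265  0.097 ]
tip.7 [0.4967 0.2073 0.118 ]
tip1.4 [0.4907 0.1497 0.097 ]
pivot [0.4967 0.2073 0.028 ]
```

Request:
apply_moves([
  [[31.4,-40.6,0],0.146,0],
  [[31.4,-40.6,0],0.146,0],
  [[31.4,-40.6,0],0.146,0],
  [[31.4,-40.6,0],0.146,0],
  [[31.4,-40.6,0],0.146,0],
  [[31.4,-40.6,0],0.146,0],
  [[31.4,-40.6,0],0.146,0],
  [[31.4,-40.6,0],0.146,0],
  [[31.4,-40.6,0],0.146,0],
  [[31.4,-40.6,0],0.146,0],
  [[31.4,-40.6,0],0.146,0],
  [[31.4,-40.6,0],0.146,0],
  [[31.4,-40.6,0],0.146,0],
  [[31.4,-40.6,0],0.146,0],
])

```text
time_s: 1.85
ee_pos: [0.4497, 0.1274, 0.2314]
ee_rot: [[-0.995, 0.103, 0.0], [0.103, 0.995, 0.0], [-0.0, 0.0, -1.0]]
force: [-0.4, 0.4, 0.1]
grip_width: 0.001
gripper_force: 0.0
```

Request:
apply_moves([
  [[0,0,-5],0,0],
  [[0,0,-9],0,0],
  [[0,0,-13],0,0],
  [[0,0,-15.5],0,0],
  [[0,0,-17],0,0],
  [[0,0,-17.8],0,0],
  [[0,0,-17.8],0,0],
  [[0,0,-17.8],0,0],
])

```text
time_s: 2.85
ee_pos: [0.4504, 0.127, 0.0539]
ee_rot: [[-0.995, 0.104, 0.001], [0.104, 0.995, 0.0], [-0.001, 0.0, -1.0]]
force: [-0.2, -0.1, 0.2]
grip_width: 0.003
gripper_force: 0.0
```

```bash
python3 - <<'E'
from station import vision,observe
import cv2,numpy as np
a=vision.capture("side")[140:290,250:450];b=vision.capture("top")[180:300,220:340]
cv2.imwrite("pics/c2.png",np.hstack([cv2.resize(a,(440,330),interpolation=2),cv2.convertScaleAbs(cv2.resize(b,(330,330),interpolation=2),alpha=1.3)]));print(observe()["ee_pos"],observe()["force"])
E
```

```text
[0.45036644 0.12697923 0.05391991] [ 0.49263511  0.18996697 -0.13194346]
```

View pics/c2.png

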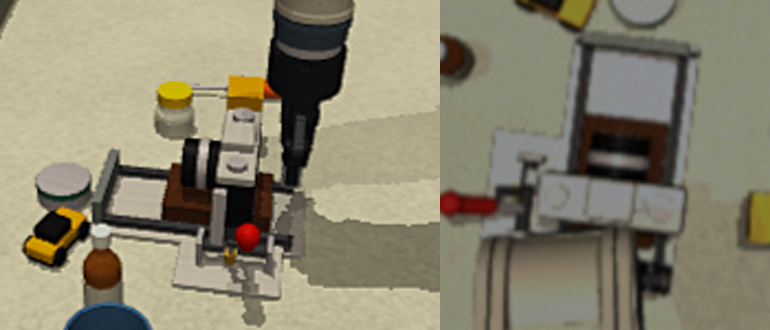

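The side view shows the fingers just behind the camera back, at (293,180) in the crop. Next I push along the channel.

Request:
apply_moves([
  [[0.6,-0.06,0],0,0],
  [[1.2,-0.12,0],0,0],
  [[1.6,-0.17,0],0,0],
  [[2.0,-0.21,0],0,0],
  [[2.4,-0.25,0],0,0],
  [[2.8,-0.29,0],0,0],
  [[3.2,-0.33,0],0,0],
  [[3.6,-0.37,0],0,0],
  [[4.0,-0.42,0],0,0],
  [[4.4,-0.46,0],0,0],
  [[4.8,-0.5,0],0,0],
  [[5.2,-0.54,0],0,0],
  [[5.6,-0.58,0],0,0],
  [[6.0,-0.62,0],0,0],
  [[6.4,-0.67,0],0,0],
  [[6.8,-0.71,0],0,0],
  [[7.2,-0.75,0],0,0],
  [[7.6,-0.79,0],0,0],
  [[7.9,-0.82,0],0,0],
  [[8.1,-0.84,0],0,0],
])

```text
time_s: 5.45
ee_pos: [0.5299, 0.1186, 0.053]
ee_rot: [[-0.995, 0.103, -0.002], [0.103, 0.995, 0.0], [0.002, -0.0, -1.0]]
force: [-5.7, 0.5, 2.6]
grip_width: -0.004
gripper_force: 0.0
```

Request:
apply_moves([
  [[0.2,-0.02,0],0,0],
  [[0.3,-0.03,0],0,0],
  [[0.4,-0.04,0],0,0],
  [[0.5,-0.05,0],0,0],
  [[0.6,-0.06,0],0,0],
])

```text
time_s: 6.08
ee_pos: [0.5358, 0.118, 0.053]
ee_rot: [[-0.995, 0.103, -0.002], [0.103, 0.995, 0.0], [0.002, -0.0, -1.0]]
force: [-5.4, -0.4, 2.5]
grip_width: 0.002
gripper_force: 0.0
```

Request:
apply_moves([
  [[0.1,-0.01,0],0,0],
  [[0.2,-0.02,0],0,0],
  [[0.3,-0.03,0],0,0],
])

```text
time_s: 6.45
ee_pos: [0.5387, 0.1177, 0.053]
ee_rot: [[-0.995, 0.103, -0.003], [0.103, 0.995, 0.0], [0.003, -0.0, -1.0]]
force: [-6.7, 0.6, 2.9]
grip_width: -0.001
gripper_force: 0.0
```

Request:
apply_moves([
  [[0.1,-0.01,0],0,0],
  [[0.2,-0.02,0],0,0],
  [[0.2,-0.02,0],0,0],
])

```text
time_s: 6.82
ee_pos: [0.5396, 0.1176, 0.0528]
ee_rot: [[-0.995, 0.103, -0.005], [0.103, 0.995, 0.0], [0.005, -0.0, -1.0]]
force: [-10.1, 0.5, 3.8]
grip_width: 0.001
gripper_force: 0.0
```

Request:
apply_moves([
  [[0.1,-0.01,0],0,0],
  [[0.2,-0.02,0],0,0],
  [[0.2,-0.02,0],0,0],
])

```text
time_s: 7.2
ee_pos: [0.5395, 0.1177, 0.0525]
ee_rot: [[-0.995, 0.103, -0.008], [0.103, 0.995, 0.0], [0.008, -0.0, -1.0]]
force: [-19.2, 1.9, 8.2]
grip_width: 0.001
gripper_force: 0.0
```

```bash
python3 - <<'E'
from station import vision,observe
import cv2,numpy as np
a=vision.capture("side")[160:280,260:420]
cv2.imwrite("pics/c3.png",cv2.resize(a,(800,600),interpolation=2))
E
```

```text
(no output)
```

View pics/c3.png

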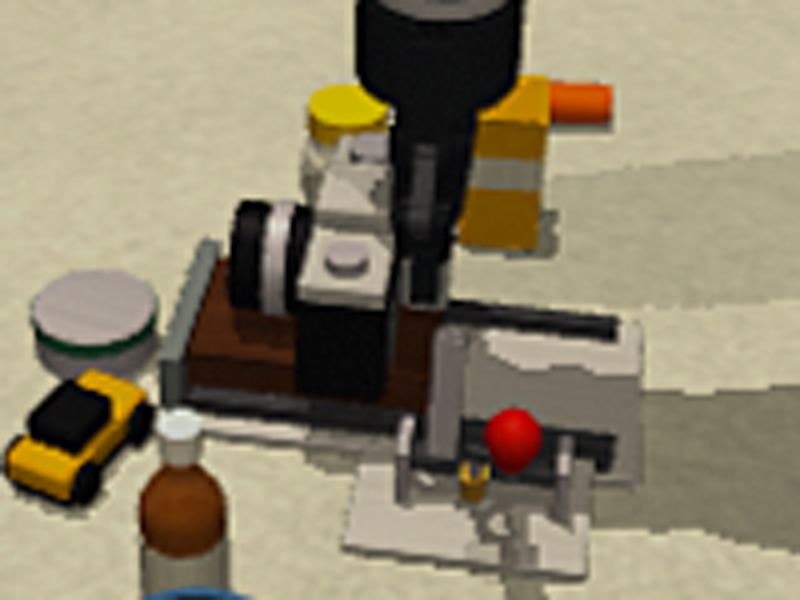

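The base's +x end meets the grey stop at (190,330), and the force rises with no further motion, so the base is home. Next I retreat and move outside the lever ball.

Request:
apply_moves([
  [[-1,0.1,0],0,0],
  [[-2.5,0.26,0],0,0],
  [[-2.5,0.26,0],0,0],
  [[-2.5,0.26,5],0,0],
  [[-2.5,0.26,11],0,0],
  [[-2.5,0.26,17],0,0],
  [[-2.5,0.26,17],0,0],
  [[-3.7,6,17],0,0],
  [[-3.7,12,17],0,0],
  [[-3.7,17,17],0,0],
  [[-3.7,19.4,17],0,0],
  [[-3.7,19.4,17],0,0],
  [[-3.7,19.4,12],0,0],
  [[-3.7,19.4,8],0,0],
  [[-3.7,19.4,5],0,0],
  [[-3.7,19.4,3.4],0,0],
  [[-3.7,19.4,3.4],0,0],
  [[-3.7,19.4,3.4],0,0],
])

```text
time_s: 9.5
ee_pos: [0.5077, 0.3113, 0.0885]
ee_rot: [[-0.995, 0.104, 0.002], [0.104, 0.995, 0.001], [-0.002, 0.001, -1.0]]
force: [0.9, 0.1, -0.4]
grip_width: 0.002
gripper_force: 0.0
```

```bash
python3 - <<'E'
from station import vision,observe
import cv2,numpy as np
a=vision.capture("side")[130:290,240:420];b=vision.capture("top")[180:300,200:335]
cv2.imwrite("pics/c4.png",np.hstack([cv2.resize(a,(428,380),interpolation=2),cv2.convertScaleAbs(cv2.resize(b,(370,380),interpolation=2),alpha=1.3)]))
E
```

```text
(no output)
```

View pics/c4.png

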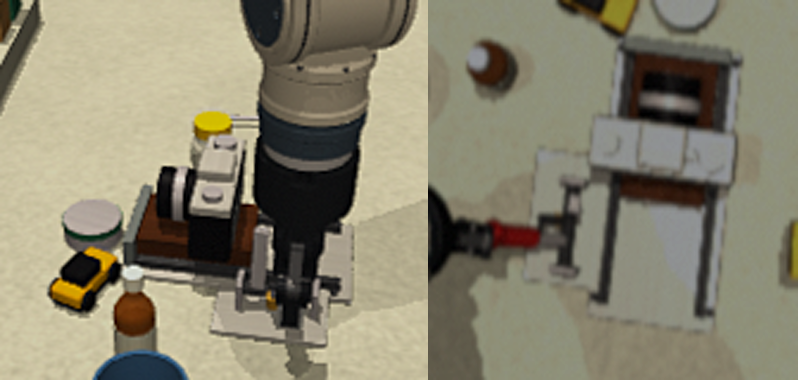

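The fingers stand beside the ball, in line with the handle. Now I push the lever.

Request:
apply_moves([
  [[-0.05,-0.5,0],0,0],
  [[-0.1,-1.0,0],0,0],
  [[-0.16,-1.5,0],0,0],
  [[-0.21,-2.0,0],0,0],
  [[-0.26,-2.5,0],0,0],
  [[-0.31,-3.0,0],0,0],
  [[-0.36,-3.5,0],0,0],
  [[-0.42,-4.0,0],0,0],
  [[-0.47,-4.5,0],0,0],
  [[-0.52,-5.0,0],0,0],
  [[-0.57,-5.5,0],0,0],
  [[-0.62,-6.0,0],0,0],
  [[-0.68,-6.5,0],0,0],
  [[-0.73,-7.0,0],0,0],
  [[-0.78,-7.5,0],0,0],
  [[-0.83,-8.0,0],0,0],
  [[-0.88,-8.5,0],0,0],
  [[-0.94,-9.0,0],0,0],
])

```text
time_s: 11.85
ee_pos: [0.4974, 0.2207, 0.0871]
ee_rot: [[-0.995, 0.104, -0.0], [0.104, 0.995, -0.0], [0.0, -0.0, -1.0]]
force: [0.2, 0.5, 0.8]
grip_width: -0.002
gripper_force: 0.0
```

Request:
apply_moves([
  [[-0.1,-0.5,0],0,0],
  [[-0.1,-1.0,0],0,0],
  [[-0.1,-1.0,0],0,0],
  [[0,1,0],0,0],
  [[0.4,4,1],0,0],
  [[0.8,8,3],0,0],
  [[0.9,9,8],0,0],
  [[0.9,9,12],0,0],
  [[0.9,9,12],0,0],
  [[0.9,9,12],0,0],
])

```text
time_s: 13.1
ee_pos: [0.5062, 0.3119, 0.2066]
ee_rot: [[-0.995, 0.103, -0.001], [0.103, 0.995, -0.0], [0.001, -0.0, -1.0]]
force: [0.2, 0.5, -0.8]
grip_width: -0.002
gripper_force: 0.0
```

```bash
python3 - <<'E'
from station import vision,observe
import cv2,numpy as np
a=vision.capture("side")[130:290,240:420];b=vision.capture("top")[160:300,210:340]
cv2.imwrite("pics/c5.png",np.hstack([cv2.resize(a,(428,380),interpolation=2),cv2.convertScaleAbs(cv2.resize(b,(353,380),interpolation=2),alpha=1.3)]))
E
```

```text
(no output)
```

View pics/c5.png

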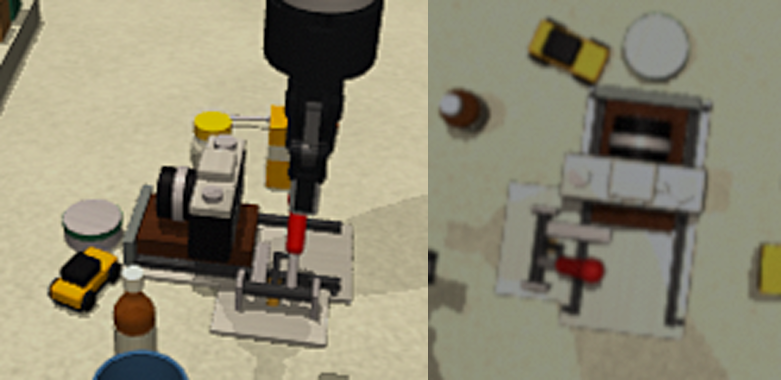

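```bash
python3 - <<'E'
from station import vision
from fit import *
v=[0.54956647,0.11639182,-0.10358726,0.04]
im=vision.capture("top").astype(int); m=(im[...,2]>90)&(im[...,1]<50)&(im[...,0]<50)
y,x=np.nonzero(m[240:280,240:290]); print("red max x",x.max()+240,"rows",y[x>x.max()-5].mean()+240)
for a in(1.0,1.2,1.3,1.4):
    t=0.698-a*1.3963/1.4
    print(a,proj("top",[W(v,(-62,85+90*np.sin(t),28+90*np.cos(t)),0)])[0])
print("top home base rear/back",proj("top",[W(v,p,1) for p in[(-60,40,38),(-60,-40,38),(-40,-66,105),(60,-40,38)]]))
cv2.imwrite("pics/c6.png",cv2.convertScaleAbs(cv2.resize(vision.capture("top")[180:280,235:335],(600,600),interpolation=2),alpha=1.3))
E
```

```text
red max x 271 rows 259.3636363636364
1.0 [256.66026413 259.37834904]
1.2 [263.72039845 260.11389739]
1.3 [267.02265785 260.42976787]
1.4 [270.12261857 260.70643058]
top home base rear/back [[269.35139517 242.99711917]
 [300.0621521  246.80920254]
 [310.8516946  240.23301806]
 [305.83616211 200.88409437]]
```

View pics/c6.png

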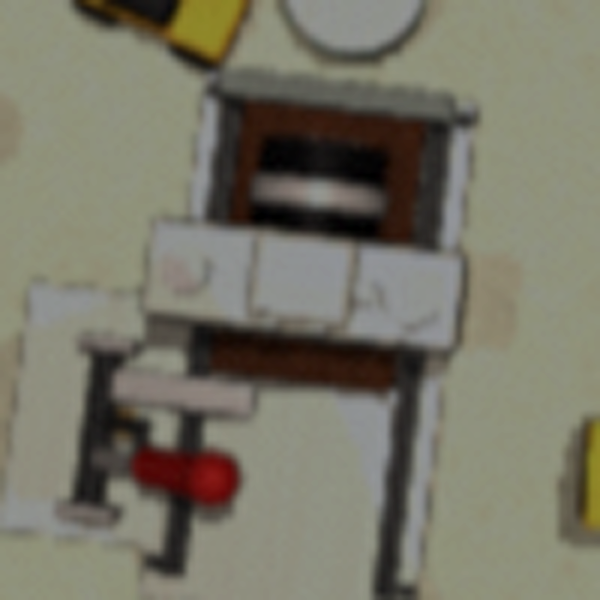

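The ball centre at (270.5,259.5) matches the 1.4 rad locked angle. The bar at crop (185,392) lies behind the base's rear edge, the base is against the stop, and the robot is clear.

```bash
python3 -c "
from station import ticket
print(ticket.hand_in())"
```

```text
the job is handed in; nothing more can be done
None
```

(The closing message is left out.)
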